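Unlock the drug bottle and tip it for inspection

ROBOT

A 6-joint arm with a two-finger parallel gripper is mounted at the origin on a cart in front of the work surface, level with it; the furniture and walls round the work are solid. World frame = base frame: x ahead of the robot, y to its left, z up, the work surface at z = 0. Lengths are in m, angles in rad, forces in N, time in s.
With the tool pointing down it reaches from about 0.35 to 0.975 m from the base axis. Payload 4.9 kg.
Tool frame: the origin (TCP) lies midway between the tips of the shut fingers; the grasp point (between the pads) lies 19 mm behind it; z points along the fingers, y is the direction in which the jaws open and shut (so a half turn about z gives the same grasp; the last joint's range is limited). The gripper opens to 85 mm and grips with 20 to 120 N. Pads are 22 mm wide; open, the fingers measure 114 mm over their backs; the gripper's body (76 mm by 85 mm) begins 54 mm behind the grasp point. The pads swing forward as they close: fully open they stand 13 mm farther back than shut.
Start: joints at [1.118, 0.053, 1.613, -0, 1.476, -0.119], TCP at [0.205, 0.59, 0.231] pointing down, gripper open.
Joint ranges: [-3.01, 3.01], [-1.01, 2.22], [0.06, 2.58], [-1.02, 4.17], [0.09, 2.62], [-3.14, 3.14]. Speed limits (rad/s): [2.57, 2.57, 3.14, 3.14, 3.14, 3.14].

INTERFACE

Orientations are given as a rotation vector (axis times angle).
In Python, from station import ctrl gives the robot as it stands.
- The arm moves only by the tool drive_tool, never from a script. Its argument "moves" is one flat list of numbers, 7 for each row, row after row: the turn, a rotation vector about the world's x, y, z in degrees, then the shift along the world's x, y, z in m, then the closure, from 0 (fully open) to 1 (shut). A call has exactly 5 rows; each row shifts and turns the commanded pose from where the row before left it; what a row does not reach is not made up. A row lasts 1/8 s, in which the tool goes at most 62.5 mm and 10.7 degrees, less where a joint would pass 70% of its speed; a pose out of reach is approached as far as the arm can. A call is refused whole if a number of a shift passes 0.0625 or a number of a turn 10.7, either way. A call with a gripper value outside its range is refused whole. The fingers move at their own pace and stop on an object; "newtons" is the grip in N (left out, the last holds). Time passes only in rows, so rows that do not move let the fingers close, or fill a call up. It gives the time, the measured TCP pose, the force and the opening at its end, in the units of the state.
- ctrl.get_obs(): the state, without advancing time (a new reading comes with each control period).
- ctrl.get_image(name): name is "side" or "top" or "wrist"; returns the picture (384x512x3 uint8, red, green, blue); there is no depth.
- ctrl.get_calibration(name): a dict with "fx", "fy", "cx", "cy" (pixels), "rvec" (rotation vector, rad) and "tvec" (3), from world to camera coordinates, as OpenCV has them; the wrist camera has in their place "T_tool_cam" (4x4, takes a point from camera to tool coordinates, whose origin is the TCP and whose axes are the flange's). Camera axes: x right, y down, z forward; pixel columns grow to the right and rows downward; lengths in m; the calibration is good to about 2 mm. A picture is of the moment at which its call begins: read the wrist's pose just before it. get_calibration takes no time and is no camera call.
- ctrl.finish_job(): hands the job in, once; it reports no verdict.
The state is a dict: "t": time; "q": joint angles; "dq": joint speeds; "effort": joint torques, N m; "tool_pos": TCP position; "tool_rot": TCP orientation; "contact_force": force on the tool from outside, world axes, zero at the start; "wrist_torque": the same for the moment, N m; "opening": finger opening in m.
Only numpy, scipy, OpenCV 4.12 (cv2) and the standard library are available. Lean on these libraries where they do the work, as an engineer would, in place of code of your own. Each camera call takes 0.05 s, during which the arm holds its last target.

TASK

Take the blue key from its stand, push it fully into the slot of the lock on the bottle rack and turn it a quarter turn clockwise, so that the red bar swings off the bottle it guards; leave the key in the lock. Then draw that bottle up out of the rack, tip it at least 60 degrees from upright as if to inspect its contents, and hold its middle at least 20 cm above the worktop. Finish while still holding it there, raised, tipped and still, touching nothing else with it, and leave the other bottle and the other things where they are.

Things in the scene. Friction and masses are not known exactly. Their poses are not given: they have to be found in the camera images.
- drug_bottle: The wanted bottle: capped dark amber bottle with a green label, about 120 g, body 46 mm in diameter up to 80 mm high, then a white cap 33 mm in diameter, 102 mm high in all. It stands loosely in the end hole of the rack, its cap under the lock's red bar. Origin: centre of its base; z points to the cap.
- bottle_middle (a point): The middle of the wanted bottle: on its axis, 50 mm above its base.
- other_bottle: A similar capped amber bottle, with a pale label, 46 mm in diameter and 100 mm high, loose in the hole at the other end of the rack; it stays there. Origin: centre of its base.
- rack: Steel bottle rack fixed to the worktop, 56 mm (x) by 205 mm (y) by 60 mm high, three holes in a row: wanted bottle at y = -66 mm, the other at y = +66 mm, bases 11 mm above the worktop, middle hole empty. The lock's round grey post, 50 mm in diameter, 110 mm high, stands off its -y end at y = -160 mm. Origin: centre of its underside, on the worktop; z up.
- lock_slot (a point): Centre of the mouth of the key slot in the top face of the lock cylinder (brass in a 48 mm steel ring), 141 mm above the worktop, opening upward. The slot is 18.5 mm (x) by 8.5 mm (y), 28 mm deep. Axes turn with the cylinder: z up along the turning axis, x along the slot and from the axis to the end of the red bar.
- lock (a joint): Angle of the lock cylinder with its red bar, rad. 0: locked. Grows clockwise seen from above, to a stop at 1.65; stays where left (friction about 0.06 N m). Bar: 16 mm wide, 117 to 123 mm above the worktop, reaching 109 mm from the axis; locked, its end lies 4 mm above the wanted bottle's cap, 94 mm from the axis.
- key: Loose upright key, 50 g. Flat steel blade 16 mm (x) by 6 mm (y), 26 mm long; collar 22 mm in diameter from 26 to 30 mm above the tip, seating on the lock's top; blue bow 44 mm (x) by 12 mm (y) from 34 to 58 mm above the tip, to grip across its 12 mm. Fits the slot either way round with 1.25 mm play each side: turns about 0.16 rad before the cylinder follows. Origin: blade tip; z up to the bow.
- key_tip (a point): The tip of the key's blade, on its axis (the key's origin).
- key_stand: Grey block on a black foot, fixed, 60 mm (x) by 44 mm (y) by 32 mm high, in which the key stands upright, its blade in a slot along x 28 mm deep with 2 mm of play each side. Origin: centre of its underside, on the worktop.
- couch_roll: Upright white paper roll, 108 mm in diameter and 228 mm high, fixed, at the back left. Origin: centre of its underside.
- gallipot: Small loose steel cup, 63 mm in diameter and 38 mm high, a bystander at the back. Origin: centre of its underside.
- tape_roll: Loose roll of tape lying flat, 58 mm in diameter and 12 mm high, a bystander at the back. Origin: centre of its underside.
- gauze_pack: Loose sealed pouch lying flat, 60 mm by 88 mm by 9 mm, a bystander at the back. Origin: centre of its underside.
- blue_vial: Loose amber vial with a blue stopper, 25 mm in diameter and 49 mm high, a bystander at the back right. Origin: centre of its base.
- red_vial: Loose white vial with a red stopper, 22 mm in diameter and 44 mm high, a bystander at the left. Origin: centre of its base.
There are look-alikes about, which are no part of the job. Leave any pink, purple or turquoise look-alike of the drug_bottle alone.

How it is judged:
On the way, in this order (a step that is already met when the one before it is completed fails the run):
1. the key is in the slot of the lock while the bar is still over the bottle (z of key_tip in the frame of lock_slot below -0.016 m and horizontal distance between key_tip and lock_slot below 0.004 m and angle between the x axis of key and the x axis of lock_slot, either way round below 0.35 rad and value of joint lock below 0.4 rad), for 0.1 s.
2. the lock is turned about a quarter turn with the key in it (z of key_tip in the frame of lock_slot below -0.016 m and horizontal distance between key_tip and lock_slot below 0.004 m and angle between the x axis of key and the x axis of lock_slot, either way round below 0.35 rad and value of joint lock above 1.25 rad), for 0.1 s.
3. the bottle is drawn up clear of the rack (height (world z) of drug_bottle above 0.08 m and contact force between drug_bottle and the fingers above 0.5 N), for 0.1 s.
At the end, for the whole second after the job is handed in: Bottle gripped and still (under 3 cm/s, 0.3 rad/s), its middle over 19 cm above the worktop, tipped over 55 degrees from upright, carried by neither rack, lock nor paper roll; lock turned over 1.2 rad, key at least 16 mm deep in its slot (4 mm from its axis, 0.35 rad) (height (world z) of bottle_middle above 0.19 m and angle between drug_bottle's own z axis and vertical above 0.96 rad and contact force between drug_bottle and the fingers above 0.5 N and contact force between drug_bottle and rack below 0.1 N and contact force between drug_bottle and couch_roll below 0.1 N and linear speed of drug_bottle below 0.03 m/s and angular speed of drug_bottle below 0.3 rad/s and value of joint lock above 1.2 rad and z of key_tip in the frame of lock_slot below -0.016 m and horizontal distance between key_tip and lock_slot below 0.004 m and angle between the x axis of key and the x axis of lock_slot, either way round below 0.35 rad); the arm keeps its last pose, push and grip.
It fails at once if the other bottle is lifted, shifted by more than 3 cm or tipped (distance of other_bottle from where it was at the start of the episode above 0.03 m or angle between other_bottle's own z axis and vertical above 0.6 rad).
It fails at once if a bystander is shifted by more than 3 cm (distance of any of gallipot, tape_roll, gauze_pack, blue_vial, red_vial from where it was at the start of the episode above 0.03 m).
It also fails if it takes over 72 s, if anything falls off the work surface, if the arm or the gripper's body presses on something with over 40 N, if the wrist force passes 120 N, or if a joint passes its speed limit or range.

## Working session

There is one attempt and no reset: what is moved stays moved. The work goes in short steps, Python scripts to look and compute and a tool call to move; the robot and the scene stay as the last step left them, time stands still between calls to the robot, and variables do not carry over. Pictures are saved under pics/ and viewed, and the job is handed in when it is done.

Besides the shell and the picture viewer there is one more tool, called by a JSON object that holds its "fn" and its "kwargs", one argument or row to a line. drive_tool: Moves the arm, as the interface text tells. Its arguments: {"type":"object","properties":{"moves":{"type":"array","items":{"type":"number"}},"newtons":{"type":"number"}},"required":["moves"]}

```bash
ls; mkdir -p pics
python3 - <<'E'
from station import ctrl
import cv2
for n in ["side","top","wrist"]:
    im=ctrl.get_image(n); cv2.imwrite(f"pics/a_{n}.png",im[:,:,::-1])
    print(n,ctrl.get_calibration(n))
print(ctrl.get_obs())
E
```

```text
pics
side {'fx': 376.9290922450465, 'fy': 376.9290922450465, 'cx': 257.84757357885036, 'cy': 194.275358827273, 'rvec': array([ 0.64752138, -2.78771034,  0.90522499]), 'tvec': array([0.49371467, 0.21745931, 1.12966572])}
top {'fx': 376.53422237580764, 'fy': 376.53422237580764, 'cx': 259.60315583123486, 'cy': 197.80039986102776, 'rvec': array([ 2.22831007, -1.98307003,  0.20688866]), 'tvec': array([0.00253317, 0.53479157, 1.32524979])}
wrist {'fx': 290.52217030505204, 'fy': 290.52217030505204, 'cx': 259.5388733173571, 'cy': 190.36731163487912, 'T_tool_cam': array([[ 6.03100343e-04, -9.58468803e-01, -2.85196755e-01,
         7.25261539e-02],
       [ 9.99999817e-01,  5.67196515e-04,  2.08487882e-04,
         1.00559635e-03],
       [-3.80665252e-05, -2.85196829e-01,  9.58468971e-01,
        -1.42567956e-01],
       [ 0.00000000e+00,  0.00000000e+00,  0.00000000e+00,
         1.00000000e+00]])}
{'t': 0.15, 'q': array([ 1.11800936e+00,  5.32335445e-02,  1.61395268e+00, -5.74227565e-06,
        1.47602415e+00, -1.18974196e-01]), 'dq': array([-5.50675060e-06, -2.64628178e-03, -5.60331930e-03,  1.70146805e-04,
        8.25881352e-04,  7.53493829e-04]), 'effort': array([ 2.51903939e-04, -3.94243491e+01, -3.70720160e+01, -1.51629802e-04,
        4.57970513e-03,  2.06957480e-05]), 'tool_pos': array([0.20455333, 0.59006832, 0.23034336]), 'tool_rot': array([-5.21844839e-01, -3.09749006e+00,  2.44016196e-03]), 'contact_force': array([-0.64154354, -0.8491792 , -0.17657007]), 'wrist_torque': array([-0.06075934, -0.0238186 , -0.04777263]), 'opening': 0.08572322758569804}
```

View pics/a_side.png

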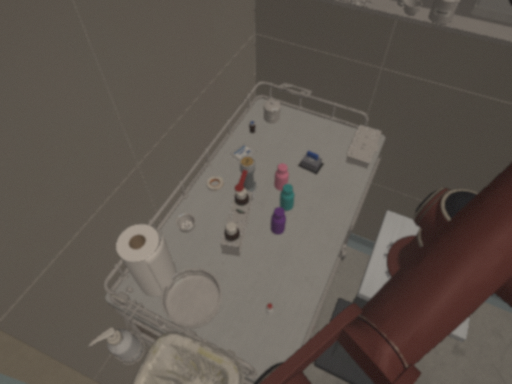

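View pics/a_top.png

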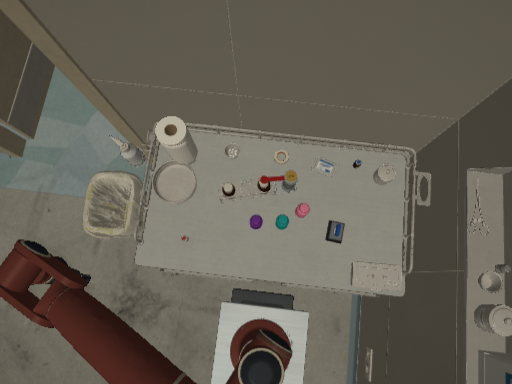

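View pics/a_wrist.png

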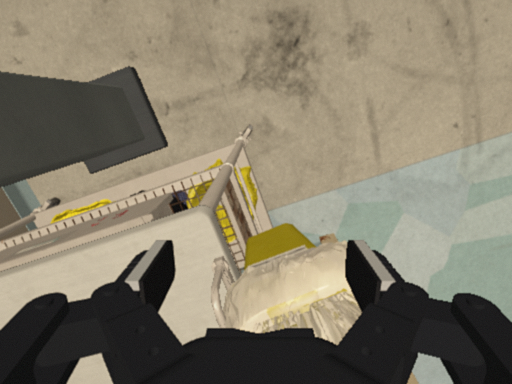

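```bash
cat > h.py <<'E'
import numpy as np, cv2
from scipy.spatial.transform import Rotation as R
from station import ctrl
def cam(n,obs=None):
    c=ctrl.get_calibration(n)
    K=np.array([[c['fx'],0,c['cx']],[0,c['fy'],c['cy']],[0,0,1]])
    if 'rvec' in c:
        Rw=R.from_rotvec(c['rvec']).as_matrix(); t=np.array(c['tvec'])
        return K,Rw.T,-Rw.T@t      # cam->world rot, centre
    T=np.eye(4);T[:3,:3]=R.from_rotvec(obs['tool_rot']).as_matrix();T[:3,3]=obs['tool_pos']
    W=T@np.array(c['T_tool_cam'])
    return K,W[:3,:3],W[:3,3]
def ray(C,uv):
    K,A,c=C; d=A@np.linalg.solve(K,[uv[0],uv[1],1.]); return c,d/np.linalg.norm(d)
def plane(C,uv,z):
    c,d=ray(C,uv); return c+d*(z-c[2])/d[2]
def proj(C,p):
    K,A,c=C; q=K@(A.T@(np.asarray(p)-c)); return q[:2]/q[2]
def tri(C1,u1,C2,u2):
    c1,d1=ray(C1,u1);c2,d2=ray(C2,u2)
    s=np.linalg.lstsq(np.c_[d1,-d2],c2-c1,rcond=None)[0]
    a=c1+s[0]*d1;b=c2+s[1]*d2
    return (a+b)/2,np.linalg.norm(a-b)
def grab(n,name):
    o=ctrl.get_obs(); im=ctrl.get_image(n); cv2.imwrite(f"pics/{name}.png",im[:,:,::-1])
    C=cam(n,o); np.savez(f"pics/{name}.npz",K=C[0],A=C[1],c=C[2]); return im,C,o
def load(name):
    d=np.load(f"pics/{name}.npz"); return cv2.imread(f"pics/{name}.png"),(d['K'],d['A'],d['c'])
E
python3 - <<'E'
from h import *
im=cv2.imread("pics/a_top.png")
a=cv2.resize(im[150:250,210:370],None,fx=5,fy=5,interpolation=cv2.INTER_CUBIC)
cv2.imwrite("pics/a_topcrop.png",a)
im=cv2.imread("pics/a_side.png")
a=cv2.resize(im[135:260,210:340],None,fx=4.6,fy=4.6,interpolation=cv2.INTER_CUBIC)
cv2.imwrite("pics/a_sidecrop.png",a)
C=cam("top");
for n,uv,z in [("key",(339,229),.06),("stand",(335,232),.032),("lock",(290,176),.141),("drug",(264,181),.113),("other",(228,186),.111),("purple",(256,220),.1),("turq",(282,220),.1),("pink",(303,208),.1),("redv",(185,238),.04),("gauze",(325,167),.01),("roll",(171,128),.228)]:
    print(n,plane(C,uv,z).round(3))
E
```

```text
key [ 0.449 -0.232  0.06 ]
stand [ 0.441 -0.224  0.032]
lock [ 0.602 -0.033  0.141]
drug [0.581 0.055 0.113]
other [0.549 0.179 0.111]
purple [0.441 0.067 0.1  ]
turq [ 0.452 -0.023  0.1  ]
pink [ 0.503 -0.093  0.1  ]
redv [0.355 0.316 0.04 ]
gauze [ 0.69  -0.171  0.01 ]
roll [0.696 0.381 0.228]
```

View pics/a_topcrop.png

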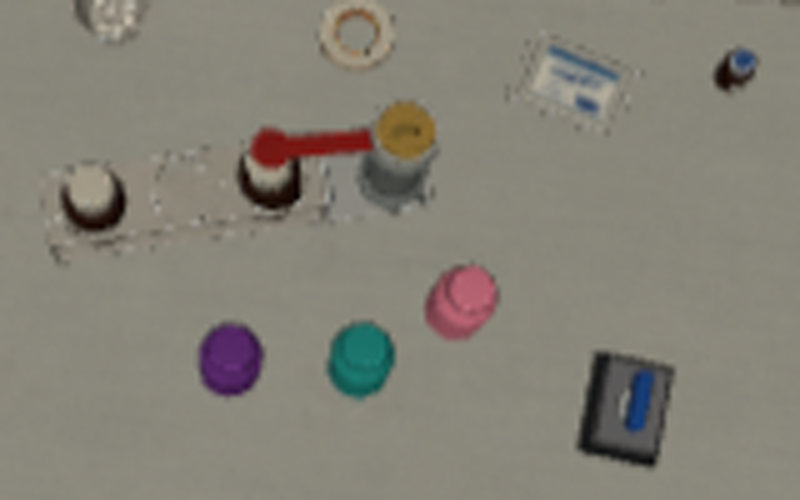

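View pics/a_sidecrop.png

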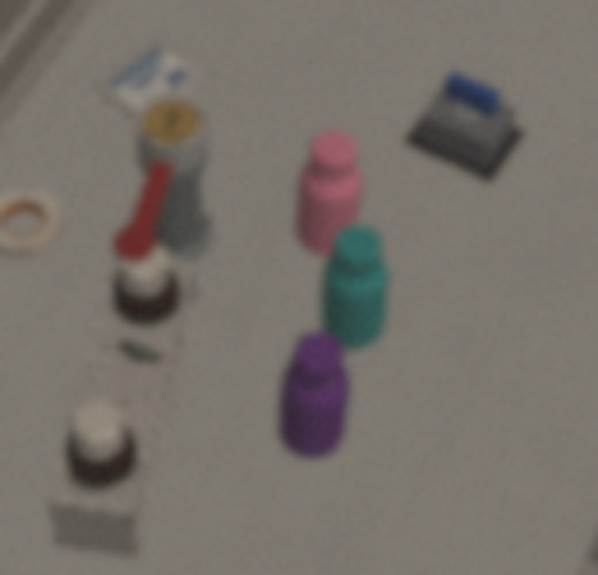

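Run:
```python
from h import *
C=cam("top")
im=cv2.imread("pics/a_top.png")
def ang(lo,hi,box,z,name):
    x0,y0,x1,y1=box
    h=cv2.cvtColor(im,cv2.COLOR_BGR2HSV)[y0:y1,x0:x1]
    m=cv2.inRange(h,lo,hi); v,u=np.nonzero(m)
    P=np.array([plane(C,(a+x0,b+y0),z)[:2] for a,b in zip(u,v)])
    c=P.mean(0);w,V=np.linalg.eigh(np.cov((P-c).T)); print(name,len(u),c.round(4),V[:,1],np.degrees(np.arctan2(V[1,1],V[0,1])),w)
ang((100,120,60),(125,255,255),(320,215,355,250),.058,"key")
ang((0,120,60),(8,255,255),(255,170,290,192),.123,"bar")
```

```text
key 41 [ 0.4464 -0.2276] [-0.98918093  0.14670065] 171.5642274805206 [1.25504760e-05 1.67551882e-04]
bar 116 [0.5893 0.0329] [-0.20317962  0.97914148] 101.72295659243034 [3.33626953e-05 6.01876742e-04]
```

{"fn": "drive_tool", "kwargs": {
  "moves": [0,0,0,0.03,-0.054,0.007,0,0,0,0,0.03,-0.054,0.007,0,0,0,0,0.03,-0.054,0.007,0,0,0,0,0.03,-0.054,0.007,0,0,0,0,0.03,-0.054,0.007,0],
  "newtons": 40
}}

```text
t: 0.78
tool_pos: [0.3552, 0.3187, 0.2662]
tool_rot: [0.521, 3.098, 0.0]
contact_force: [1.0, 1.0, -0.3]
opening: 0.0851
```

{"fn": "drive_tool", "kwargs": {
  "moves": [0,0,-5.9,0.025,-0.035,-0.0025,0,0,0,-5.9,0.025,-0.035,-0.0025,0,0,0,-5.9,0.025,-0.035,-0.0025,0,0,0,-5.9,0.025,-0.035,-0.0025,0,0,0,-5.9,0.025,-0.035,-0.0025,0]
}}

```text
t: 1.4
tool_pos: [0.4802, 0.1442, 0.2534]
tool_rot: [-1.298, -2.86, -0.0]
contact_force: [0.4, 0.3, -0.4]
opening: 0.0851
```

{"fn": "drive_tool", "kwargs": {
  "moves": [0,0,-5.9,0.025,-0.035,-0.0025,0,0,0,-5.9,0.025,-0.035,-0.0025,0,0,0,-5.9,0.025,-0.035,-0.0025,0,0,0,-5.9,0.025,-0.035,-0.0025,0,0,0,-5.9,0.025,-0.035,-0.0025,0]
}}

```text
t: 2.02
tool_pos: [0.6053, -0.0307, 0.2408]
tool_rot: [-1.984, -2.435, 0.0]
contact_force: [1.6, 0.7, 0.9]
opening: 0.0856
```

{"fn": "drive_tool", "kwargs": {
  "moves": [0,0,0,0,0,0,0,0,0,0,0,0,0,0,0,0,0,0,0,0,0,0,0,0,0,0,0,0,0,0,0,0,0,0,0]
}}

```text
t: 2.65
tool_pos: [0.6046, -0.029, 0.2416]
tool_rot: [1.978, 2.44, 0.0]
contact_force: [-0.1, 0.1, 0.3]
opening: 0.0855
```

Run:
```python
from h import *
im,C,o=grab("wrist","lock1"); print(o['q'],o['tool_pos'],R.from_rotvec(o['tool_rot']).as_matrix().round(3))
print(proj(C,(.602,-.033,.141)))
```

```text
[-1.70753968e-01  2.93596721e-04  1.64916377e+00  1.46465294e-05
  1.49177630e+00 -3.78969990e-01] [ 0.60459235 -0.02895258  0.24157002] [[-0.207  0.978  0.   ]
 [ 0.978  0.207 -0.   ]
 [-0.     0.    -1.   ]]
[254.95365466 195.26312679]
```

View pics/lock1.png

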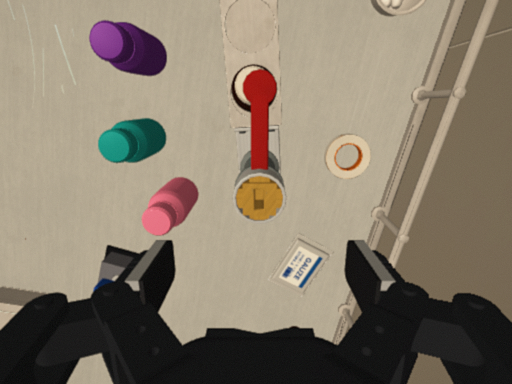

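Run:
```python
from h import *
im,C=load("lock1")
cv2.imwrite("pics/lock1c.png",cv2.resize(im[160:235,220:300],None,fx=8,fy=8,interpolation=cv2.INTER_NEAREST))
h=cv2.cvtColor(im,cv2.COLOR_BGR2HSV)
m=cv2.inRange(h,(15,120,100),(28,255,255)); m[:150]=0;m[240:]=0
m[:,:220]=0;m[:,300:]=0
cn=max(cv2.findContours(m,cv2.RETR_EXTERNAL,cv2.CHAIN_APPROX_NONE)[0],key=cv2.contourArea)
(e,ax,an)=cv2.fitEllipse(cn); print("brass",e,ax,plane(C,e,.141))
hull=np.zeros_like(m);cv2.fillPoly(hull,[cv2.convexHull(cn)],255)
hull=cv2.erode(hull,np.ones((9,9)))
s=cv2.bitwise_and(hull,255-m); v,u=np.nonzero(s); print("slot",len(u),u.min(),u.max(),v.min(),v.max(),plane(C,(u.mean(),v.mean()),.141), cv2.minAreaRect(np.c_[u,v].astype(np.int32)))
r=cv2.inRange(h,(0,150,80),(6,255,255)); r|=cv2.inRange(h,(174,150,80),(180,255,255)); r[:70]=0;r[170:]=0;r[:,:230]=0;r[:,290:]=0
v,u=np.nonzero(r); P=np.array([plane(C,a,.123)[:2] for a in zip(u,v)]);k=P.mean(0);w,V=np.linalg.eigh(np.cov((P-k).T));print("bar",np.degrees(np.arctan2(V[1,1],V[0,1])),k)
```

```text
brass (258.9132080078125, 197.6373748779297) (42.420318603515625, 44.87175369262695) [ 0.60585218 -0.03442281  0.141     ]
slot 1 262 262 202 202 [ 0.60935859 -0.0378228   0.141     ] ((262.0, 202.0), (0.0, 0.0), 0.0)
bar 101.5821782429861 [0.59155574 0.03433372]
```

View pics/lock1c.png

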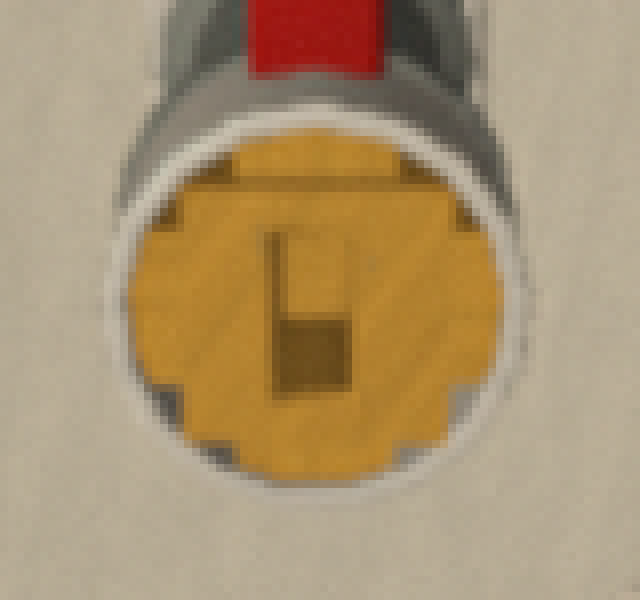

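{"fn": "drive_tool", "kwargs": {
  "moves": [0,0,0,0.0005,-0.002,-0.02,0,0,0,0,0.0005,-0.002,-0.02,0,0,0,0,0.0005,-0.0015,-0.02,0,0,0,0,0,0,0,0,0,0,0,0,0,0,0]
}}

```text
t: 3.32
tool_pos: [0.6064, -0.0351, 0.1814]
tool_rot: [1.98, 2.439, 0.0]
contact_force: [0.2, 0.2, 0.2]
opening: 0.0852
```

Run:
```python
from h import *
im,C,o=grab("wrist","lock2"); print(o['q'],o['tool_pos'],o['dq'].round(3))
p=proj(C,(.606,-.0345,.141)); print(p)
x,y=int(p[0])-45,int(p[1])-40
print(x,y)
im=im[:,:,::-1]
cv2.imwrite("pics/lock2c.png",cv2.resize(im[y:y+75,x:x+90],None,fx=8,fy=8,interpolation=cv2.INTER_NEAREST))
```

```text
[-1.80277885e-01  4.66193736e-02  1.70372203e+00  1.95508380e-05
  1.39116421e+00 -3.87462993e-01] [ 0.60643578 -0.03509918  0.18135795] [ 0.003 -0.015 -0.019  0.001  0.001  0.   ]
[258.14946293 216.38513877]
213 176
```

View pics/lock2c.png

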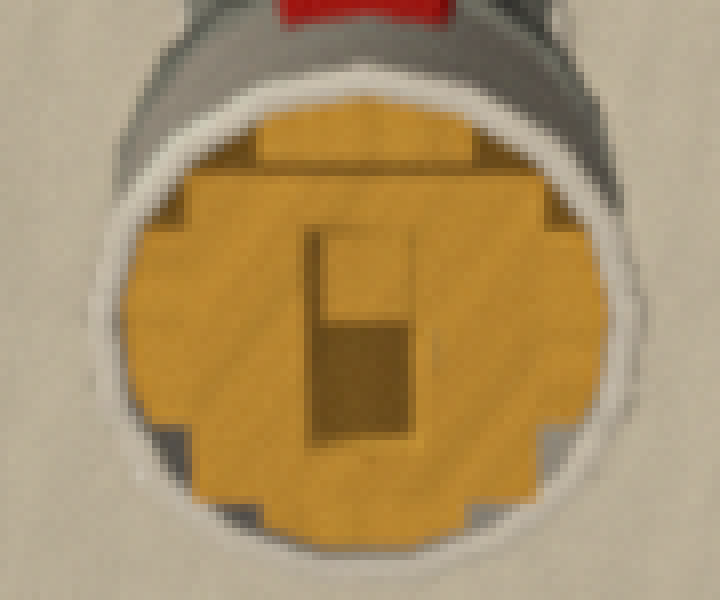

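{"fn": "drive_tool", "kwargs": {
  "moves": [0,0,7,-0.016,-0.0192,0.01,0,0,0,7,-0.016,-0.0192,0.01,0,0,0,7,-0.016,-0.0192,0,0,0,0,7,-0.016,-0.0192,0,0,0,0,7,-0.016,-0.0192,0,0]
}}

```text
t: 4.0
tool_pos: [0.5264, -0.1318, 0.2029]
tool_rot: [1.147, 2.922, -0.0]
contact_force: [0.8, -0.1, 0.3]
opening: 0.0855
```

{"fn": "drive_tool", "kwargs": {
  "moves": [0,0,7,-0.016,-0.0192,0,0,0,0,7,-0.016,-0.0192,0,0,0,0,7,-0.016,-0.0192,-0.02,0,0,0,7,-0.016,-0.0192,-0.03,0,0,0,6.7,-0.016,-0.0197,-0.035,0]
}}

```text
t: 4.62
tool_pos: [0.447, -0.2289, 0.1177]
tool_rot: [0.224, 3.129, -0.004]
contact_force: [-0.1, -0.3, -0.2]
opening: 0.086
```

{"fn": "drive_tool", "kwargs": {
  "moves": [0,0,0,0,0,0,0,0,0,0,0,0,0,0,0,0,0,0,0,0,0,0,0,0,0,0,0,0,0,0,0,0,0,0,0]
}}

```text
t: 5.25
tool_pos: [0.4468, -0.2274, 0.1169]
tool_rot: [0.23, 3.132, -0.001]
contact_force: [-1.1, 0.3, 0.2]
opening: 0.0854
```

Run:
```python
from h import *
im0,CL=load("lock2"); print("slot est",plane(CL,(257.6,217.1),.141))
im,C,o=grab("wrist","key1"); print(o['q'],o['tool_pos'],o['dq'].round(3)); Rt=R.from_rotvec(o['tool_rot']).as_matrix(); print(np.degrees(np.arctan2(Rt[1,1],Rt[0,1])))
print(proj(C,(.4464,-.2276,.064)))
h=cv2.cvtColor(im[:,:,::-1],cv2.COLOR_BGR2HSV)
m=cv2.inRange(h,(100,120,40),(125,255,255))
n,l,s,c=cv2.connectedComponentsWithStats(m); i=[k for k in range(1,n) if s[k,4]>60]; print([(s[k],c[k]) for k in i])
```

```text
slot est [ 0.60574294 -0.0350832   0.141     ]
[-6.19377886e-01 -1.48008163e-01  2.00378659e+00  1.59612469e-05
  1.28473827e+00 -2.04361654e+00] [ 0.44679066 -0.22741524  0.11693068] [-0.003  0.003  0.007 -0.001 -0.002 -0.002]
81.60259298473757
[257.80608956 208.79338691]
[(array([250, 176,  17,  61, 900], dtype=int32), array([258.20444444, 206.07111111]))]
```

View pics/key1.png

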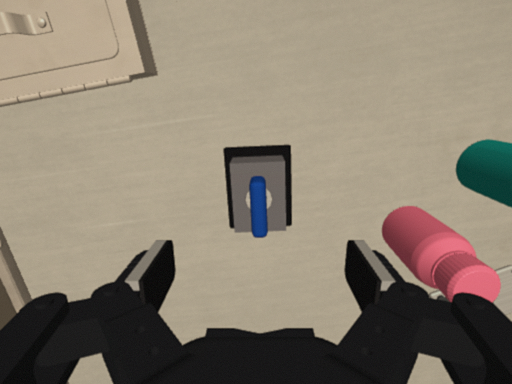

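Run:
```python
from h import *
im,C=load("key1")
cv2.imwrite("pics/key1c.png",cv2.resize(im[165:245,220:300],None,fx=8,fy=8,interpolation=cv2.INTER_NEAREST))
h=cv2.cvtColor(im,cv2.COLOR_BGR2HSV)
m=cv2.inRange(h,(100,120,40),(125,255,255))
for v in (185,195,210,220,230,234):
    u=np.nonzero(m[v])[0]; print(v,u.min(),u.max(), plane(C,((u.min()+u.max())/2,v),.064).round(4))
a=plane(C,(259.5,236.8),.064); b=plane(C,(258,175.5),.040); print(a,b,(a+b)/2,np.hypot(*(a-b)[:2]))
```

```text
185 250 265 [ 0.4289 -0.2252  0.064 ]
195 251 265 [ 0.4362 -0.2259  0.064 ]
210 251 266 [ 0.4474 -0.2272  0.064 ]
220 252 266 [ 0.4551 -0.228   0.064 ]
230 252 266 [ 0.4629 -0.2292  0.064 ]
234 253 265 [ 0.466  -0.2296  0.064 ]
[ 0.46830613 -0.22959601  0.064     ] [ 0.42796334 -0.22485307  0.04      ] [ 0.44813473 -0.22722454  0.052     ] 0.04062064136143529
```

View pics/key1c.png

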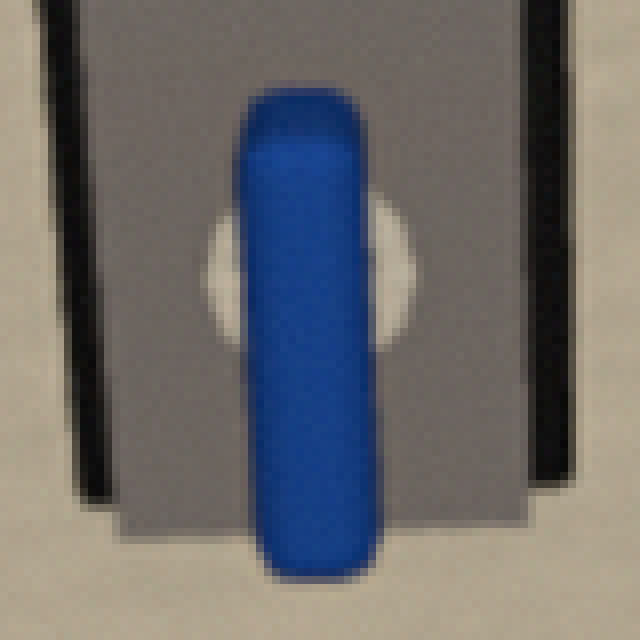

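Run:
```python
from h import *
im,C=load("key1")
print(plane(C,(258.1,198.9),.036),plane(C,(258.1,198.9),.034))
```

```text
[ 0.44820125 -0.22779966  0.036     ] [ 0.44885437 -0.22790697  0.034     ]
```

{"fn": "drive_tool", "kwargs": {
  "moves": [0,0,1.6,0.0012,0,-0.025,0.3,0,0,0,0,0,-0.025,0.5,0,0,0,0,0,-0.02,0.5,0,0,0,0,0,-0.0065,0.5,0,0,0,0,0,0,0.5],
  "newtons": 30
}}

```text
t: 5.92
tool_pos: [0.4474, -0.2274, 0.0398]
tool_rot: [-0.187, -3.136, -0.0]
contact_force: [0.7, -0.1, 0.1]
opening: 0.0429
```

{"fn": "drive_tool", "kwargs": {
  "moves": [0,0,0,0,0,0,0.8,0,0,0,0,0,0,1,0,0,0,0,0,0,1,0,0,0,0,0,0,1,0,0,0,0,0,0,1]
}}

```text
t: 6.55
tool_pos: [0.4482, -0.228, 0.041]
tool_rot: [0.187, 3.134, -0.002]
contact_force: [-0.6, 1.3, 6.5]
opening: 0.0112
```

Run:
```python
from h import *
im,C,o=grab("wrist","grip1"); print(o['opening'],o['q'],o['tool_pos'],o['contact_force'])
```

```text
0.01118303876522762 [-6.18697069e-01 -3.75933079e-02  2.04303340e+00  4.31704340e-05
  1.13424607e+00 -2.07042664e+00] [ 0.44824008 -0.22802458  0.04097626] [-0.61922166  1.34158738  6.51338362]
```

View pics/grip1.png

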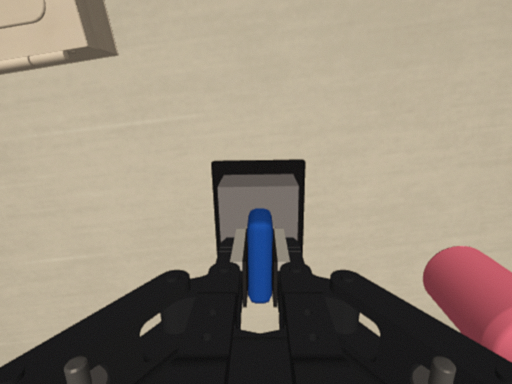

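{"fn": "drive_tool", "kwargs": {
  "moves": [0,0,0,0,0,0.015,1,0,0,0,0,0,0.025,1,0,0,0,0,0,0.04,1,0,0,0,0,0,0.05,1,0,0,0,0,0,0.05,1]
}}

```text
t: 7.22
tool_pos: [0.4469, -0.2271, 0.2215]
tool_rot: [-0.187, -3.136, -0.0]
contact_force: [0.7, -0.5, -0.2]
opening: 0.0114
```

{"fn": "drive_tool", "kwargs": {
  "moves": [0,0,-7.1,0.0157,0.0193,0,1,0,0,-7.1,0.0157,0.0193,0,1,0,0,-7.1,0.0157,0.0193,0,1,0,0,-7.1,0.0157,0.0193,0,1,0,0,-7.1,0.0157,0.0193,0,1]
}}

```text
t: 7.85
tool_pos: [0.5261, -0.1302, 0.2201]
tool_rot: [-1.14, -2.927, 0.0]
contact_force: [-0.2, 0.2, -0.6]
opening: 0.0112
```

{"fn": "drive_tool", "kwargs": {
  "moves": [0,0,-7.1,0.0157,0.0193,0,1,0,0,-7.1,0.0157,0.0193,0,1,0,0,-7.1,0.0157,0.0193,0,1,0,0,-7.1,0.0157,0.0193,0,1,0,0,-7.1,0.0157,0.0193,0,1]
}}

```text
t: 8.48
tool_pos: [0.6046, -0.0338, 0.2201]
tool_rot: [-1.978, -2.44, 0.0]
contact_force: [-0.1, 0.1, -0.3]
opening: 0.0114
```

{"fn": "drive_tool", "kwargs": {
  "moves": [0,0,0,0,0,0,1,0,0,0,0,0,0,1,0,0,0,0,0,0,1,0,0,0,0,0,0,1,0,0,0,0,0,0,1]
}}

```text
t: 9.1
tool_pos: [0.6043, -0.0349, 0.2199]
tool_rot: [1.974, 2.444, 0.0]
contact_force: [0.8, 0.1, -0.4]
opening: 0.0114
```

Run:
```python
from h import *
im,C,o=grab("wrist","over1"); print(o['opening'],o['q'],o['tool_pos'],o['contact_force']);Rt=R.from_rotvec(o['tool_rot']).as_matrix(); print(Rt.round(3),np.degrees(np.arctan2(Rt[1,1],Rt[0,1])))
grab("side","over1s");grab("top","over1t")
a=load("over1s")[0][110:200,200:300];cv2.imwrite("pics/over1sc.png",cv2.resize(a,None,fx=6,fy=6,interpolation=cv2.INTER_CUBIC))
```

```text
0.011354738217943692 [-1.80518405e-01  1.36282985e-02  1.67201362e+00 -5.64140685e-05
  1.45581986e+00 -3.92651817e-01] [ 0.60432028 -0.03488188  0.21990038] [ 0.81440917  0.11452215 -0.40190777]
[[-0.211  0.978  0.   ]
 [ 0.978  0.211 -0.   ]
 [-0.     0.    -1.   ]] 12.15472010159349
```

View pics/over1.png

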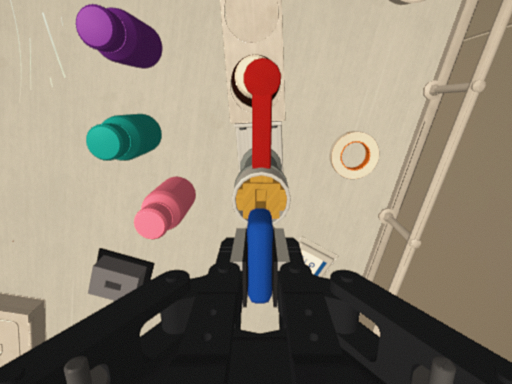

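View pics/over1sc.png

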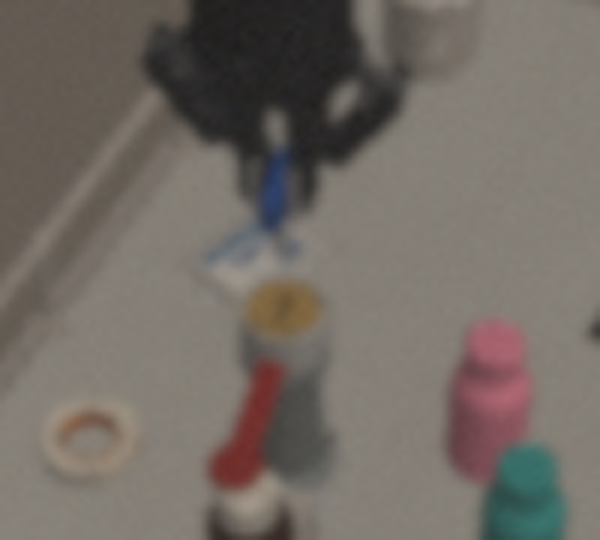

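Run:
```python
from h import *
for nm in("grip1","over1"):
    im,C=load(nm)
    h=cv2.cvtColor(im,cv2.COLOR_BGR2HSV)
    m=cv2.inRange(h,(100,120,40),(125,255,255)); m[:200]=0;m[:,:235]=0;m[:,285:]=0
    for v in range(205,306,12):
        u=np.nonzero(m[v])[0]
        if len(u): print(v,u.min(),u.max(),end='; ')
    v=np.nonzero(m.any(1))[0];print(v.min(),v.max())
c=ctrl.get_calibration("wrist");T=np.array(c['T_tool_cam'])
K=np.array([[c['fx'],0,c['cx']],[0,c['fy'],c['cy']],[0,0,1]])
CT=(K,T[:3,:3],T[:3,3])
for uv,z in [((260,302.5),-.023),((260,208.5),.001),((260,280),-.023),((260,230),-.023)]: print(uv,plane(CT,uv,z))
for p in [(0,0,.035),(0,0,-.023),(.022,0,-.023),(-.022,0,-.023),(.022,0,.001)]: print(p,proj(CT,p))
```

```text
217 249 270; 229 247 272; 241 247 272; 253 248 272; 265 248 272; 277 248 271; 289 248 271; 301 252 267; 209 302
217 249 270; 229 247 272; 241 247 272; 253 247 271; 265 247 271; 277 247 271; 289 247 271; 301 252 267; 209 302
(260, 302.5) [-0.01890285  0.00088888 -0.023     ]
(260, 208.5) [0.02077399 0.00087666 0.001     ]
(260, 280) [-0.00636154  0.00087564 -0.023     ]
(260, 230) [ 0.01934991  0.0008485  -0.023     ]
(0, 0, 0.035) [258.57035266 220.36267047]
(0, 0, -0.023) [258.1377092  268.13157158]
(0.022, 0, -0.023) [258.09946443 224.52260783]
(-0.022, 0, -0.023) [258.17256867 307.88040947]
(0.022, 0, 0.001) [258.32995595 206.29876942]
```

{"fn": "drive_tool", "kwargs": {
  "moves": [0,0,-0.3,0.0008,-0.0006,-0.015,1,0,0,0,0,0,-0.015,1,0,0,0,0,0,-0.008,1,0,0,0,0,0,0,1,0,0,0,0,0,0,1]
}}

```text
t: 9.88
tool_pos: [0.6055, -0.0351, 0.1822]
tool_rot: [1.979, 2.439, 0.0]
contact_force: [0.3, -0.3, 0.5]
opening: 0.0112
```

Run:
```python
from h import *
im,C,o=grab("wrist","over2"); print(o['tool_pos'],o['contact_force']);
cv2.imwrite("pics/over2c.png",cv2.resize(im[150:290,200:320,::-1],None,fx=4.2,fy=4.2,interpolation=cv2.INTER_CUBIC))
```

```text
[ 0.6055177  -0.03511562  0.1821674 ] [ 0.29505741 -0.28895583  0.54791093]
```

View pics/over2c.png

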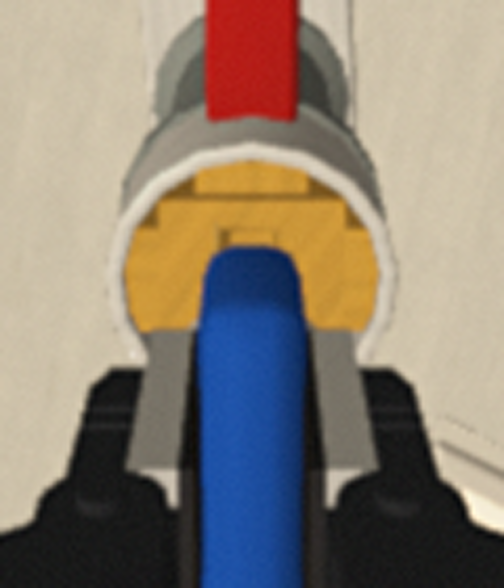

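{"fn": "drive_tool", "kwargs": {
  "moves": [0,0,0,-0.0004,-0.0001,-0.002,1,0,0,0,0,0,-0.002,1,0,0,0,0,0,-0.002,1,0,0,0,0,0,-0.002,1,0,0,0,0,0,-0.002,1]
}}

```text
t: 10.55
tool_pos: [0.6049, -0.0353, 0.1717]
tool_rot: [1.98, 2.439, -0.0]
contact_force: [-1.0, -0.6, 0.1]
opening: 0.0113
```

No upward force with the tip expected at ~4 mm in; continue.

{"fn": "drive_tool", "kwargs": {
  "moves": [0,0,0,0,0,-0.003,1,0,0,0,0,0,-0.003,1,0,0,0,0,0,-0.003,1,0,0,0,0,0,-0.003,1,0,0,0,0,0,-0.002,1]
}}

```text
t: 11.18
tool_pos: [0.6049, -0.0354, 0.1577]
tool_rot: [1.98, 2.439, -0.0]
contact_force: [0.6, -2.2, 1.0]
opening: 0.0112
```

{"fn": "drive_tool", "kwargs": {
  "moves": [0,0,0,0,0,-0.003,1,0,0,0,0,0,-0.002,1,0,0,0,0,0,-0.002,1,0,0,0,0,0,-0.001,1,0,0,0,0,0,0,1]
}}

```text
t: 11.8
tool_pos: [0.6049, -0.0354, 0.15]
tool_rot: [1.98, 2.439, -0.0]
contact_force: [-0.5, -3.3, 1.3]
opening: 0.0114
```

Run:
```python
from h import *
im,C,o=grab("wrist","in1"); print(o['tool_pos'],o['contact_force'],o['wrist_torque']);
b=grab("side","in1s")[0]
a=cv2.resize(im[150:290,200:320,::-1],None,fx=4,fy=4,interpolation=cv2.INTER_CUBIC)
b=cv2.resize(b[120:213,215:275,::-1],None,fx=5,fy=6.02,interpolation=cv2.INTER_CUBIC)[:560]
cv2.imwrite("pics/in1c.png",np.hstack([a,b]) )
```

```text
[ 0.60493248 -0.03537277  0.15002335] [-0.53852346 -3.25176071  1.31076959] [-0.4990142  -0.00503225  0.02145714]
```

View pics/in1c.png

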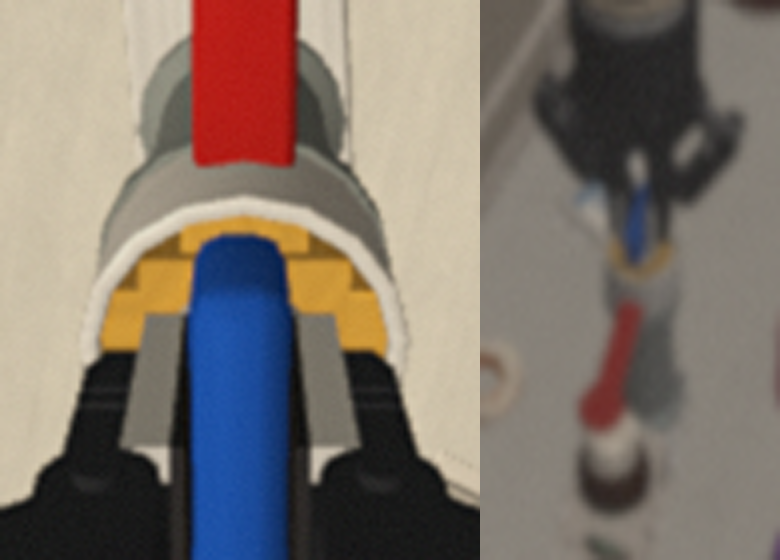

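{"fn": "drive_tool", "kwargs": {
  "moves": [0,0,0,0,-0.0006,-0.0005,1,0,0,0,0,0,-0.0005,1,0,0,0,0,0,-0.0005,1,0,0,0,0,0,0,1,0,0,0,0,0,0,1]
}}

```text
t: 12.52
tool_pos: [0.605, -0.0354, 0.1499]
tool_rot: [-1.979, -2.439, -0.001]
contact_force: [-3.4, -0.1, 8.1]
opening: 0.0111
```

{"fn": "drive_tool", "kwargs": {
  "moves": [0,0,-5,0,0,0.0012,1,0,0,-8,0,0,0,1,0,0,-8,0,0,0,1,0,0,-8,0,0,0,1,0,0,-8,0,0,0,1],
  "newtons": 50
}}

```text
t: 13.15
tool_pos: [0.606, -0.0357, 0.1501]
tool_rot: [2.654, 1.679, 0.004]
contact_force: [3.5, -1.1, 2.5]
opening: 0.011
```

Run:
```python
from h import *
o=ctrl.get_obs(); print(o['tool_pos'],o['contact_force'],o['wrist_torque'],o['q'],o['opening'])
```

```text
[ 0.60598817 -0.03566828  0.1501006 ] [ 3.47309169 -1.13639006  2.48943332] [-0.33905542 -0.48336897  0.08487448] [-1.81683241e-01  7.08249492e-02  1.73260992e+00  7.80011993e-04
  1.33501854e+00  2.60952915e-01] 0.01100626414297909
```

{"fn": "drive_tool", "kwargs": {
  "moves": [0,0,-8,0,0,0,1,0,0,-8,0,0,0,1,0,0,-8,0,0,0,1,0,0,-8,0,0,0,1,0,0,-8,0,0,0,1]
}}

```text
t: 13.78
tool_pos: [0.6064, -0.0361, 0.1501]
tool_rot: [3.068, 0.67, 0.007]
contact_force: [4.3, -2.4, 0.2]
opening: 0.0108
```

{"fn": "drive_tool", "kwargs": {
  "moves": [0,0,-7,0,0,0,1,0,0,-6,0,0,0,1,0,0,-5,0,0,0,1,0,0,0,0,0,0,1,0,0,0,0,0,0,1]
}}

```text
t: 14.4
tool_pos: [0.6065, -0.0363, 0.1502]
tool_rot: [3.135, 0.188, 0.007]
contact_force: [4.8, -2.5, 0.6]
opening: 0.0109
```

Run:
```python
from h import *
im,C,o=grab("wrist","turn1"); print(o['tool_pos'],o['contact_force'],o['wrist_torque'],o['q'],o['opening']);Rt=R.from_rotvec(o['tool_rot']).as_matrix(); print(np.degrees(np.arctan2(Rt[1,1],Rt[0,1])))
im2,C2,o=grab("top","turn1t")
for I,CC in((im,C),(im2,C2)):
  h=cv2.cvtColor(I[:,:,::-1].copy(),cv2.COLOR_BGR2HSV)
  r=cv2.inRange(h,(0,150,60),(6,255,255))|cv2.inRange(h,(174,150,60),(180,255,255))
  n,l,s,c=cv2.connectedComponentsWithStats(r)
  for k in range(1,n):
    if s[k,4]<60: continue
    v,u=np.nonzero(l==k);P=np.array([plane(CC,a,.123)[:2] for a in zip(u,v)]);q=P.mean(0);w,V=np.linalg.eigh(np.cov((P-q).T));print(len(u),q,np.degrees(np.arctan2(V[1,1],V[0,1])),w)
```

```text
[ 0.60654566 -0.03631084  0.15015917] [ 4.84626122 -2.45523449  0.63699555] [-0.57651057 -0.85460473 -0.0303995 ] [-1.82112861e-01  7.10597967e-02  1.73226361e+00 -2.21488950e-04
  1.33331710e+00  1.26875819e+00] 0.010874792189808637
-83.1260572737104
4924 [ 0.67533312 -0.01395619] -162.24297805364225 [3.45711060e-05 5.87373921e-04]
92 [ 0.75292429 -0.03961664] 83.11754840345583 [6.69195424e-05 5.45975835e-04]
148 [ 0.67643338 -0.05399365] 81.09872600181939 [0.00013946 0.00106452]
120 [ 0.59117791 -0.05488108] 78.56686746080932 [7.68172657e-05 8.00255875e-04]
279 [ 0.52422111 -0.01592241] 134.01217865246775 [0.00032701 0.00188455]
1620 [0.28686958 0.01493732] 168.67979865678862 [0.00102741 0.00873176]
902 [0.05861141 0.07641831] 146.37929736807544 [0.00096227 0.00278084]
326 [-0.00317595  0.02715741] 153.93168305097802 [0.00017461 0.00138011]
475 [-0.04928915  0.29860958] 80.15359691465724 [0.00016321 0.00246676]
284 [-0.07519432  0.14313095] 86.67060047292078 [0.0001077  0.00165338]
```

View pics/turn1.png

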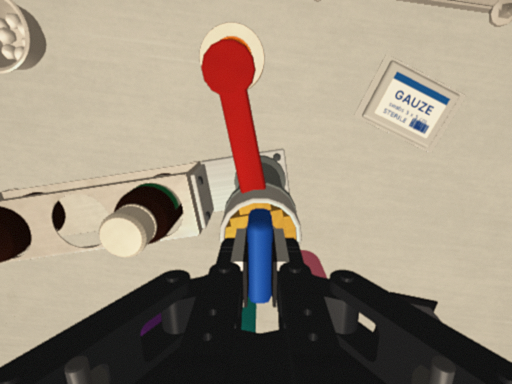

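View pics/turn1t.png

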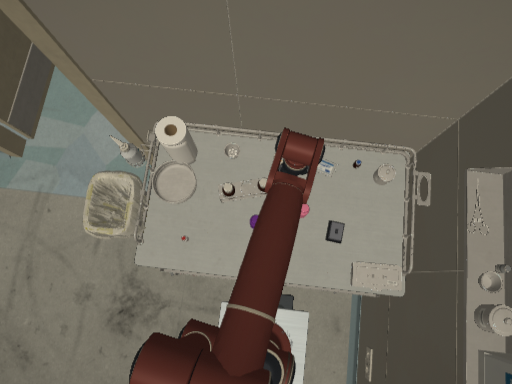

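{"fn": "drive_tool", "kwargs": {
  "moves": [0,0,5,0.001,-0.0005,0,1,0,0,0,0,0,0,0.8,0,0,0,0,0,0,0.5,0,0,0,0,0,0,0.3,0,0,0,0,0,0,0.3]
}}

```text
t: 15.12
tool_pos: [0.6057, -0.0362, 0.1493]
tool_rot: [-3.124, -0.325, 0.001]
contact_force: [0.8, 0.3, 0.6]
opening: 0.0596
```

{"fn": "drive_tool", "kwargs": {
  "moves": [0,0,0,0,0,0.01,0.3,0,0,0,0,0,0.02,0.3,0,0,0,0,0,0.03,0.2,0,0,0,0,0,0.03,0,0,0,0,0,0,0,0]
}}

```text
t: 15.75
tool_pos: [0.6081, -0.0367, 0.2452]
tool_rot: [3.122, 0.325, 0.013]
contact_force: [-0.2, -0.4, 0.8]
opening: 0.0852
```

Run:
```python
from h import *
im,C,o=grab("wrist","rel1"); print(o['tool_pos'],o['q'],o['opening']);Rt=R.from_rotvec(o['tool_rot']).as_matrix(); print(np.degrees(np.arctan2(Rt[1,1],Rt[0,1])))
h=cv2.cvtColor(im[:,:,::-1].copy(),cv2.COLOR_BGR2HSV)
r=cv2.inRange(h,(0,150,60),(6,255,255))|cv2.inRange(h,(174,150,60),(180,255,255))
n,l,s,c=cv2.connectedComponentsWithStats(r)
for k in range(1,n):
    if s[k,4]<500: continue
    v,u=np.nonzero(l==k);P=np.array([plane(C,a,.123)[:2] for a in zip(u,v)]);q=P.mean(0);w,V=np.linalg.eigh(np.cov((P-q).T));print(len(u),q,np.degrees(np.arctan2(V[1,1],V[0,1])),w)
```

```text
[ 0.60805442 -0.03668242  0.24516899] [-1.82393093e-01  1.94871227e-03  1.64153607e+00  6.13314615e-05
  1.48933628e+00  1.18116706e+00] 0.08521098748784245
-78.12727593896766
1999 [ 0.6742209  -0.01406453] -162.18177851058294 [3.34074645e-05 6.02515114e-04]
```

View pics/rel1.png

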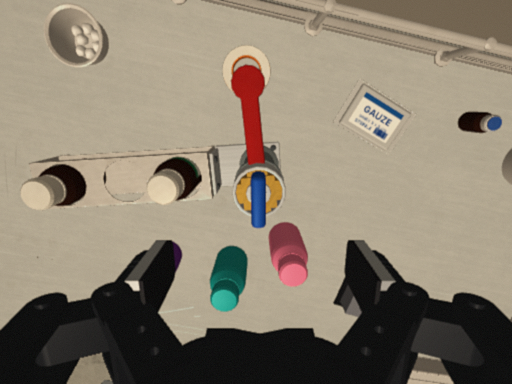

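Run:
```python
from h import *
im,C=load("rel1")
g=cv2.cvtColor(im,cv2.COLOR_BGR2HSV)
m=cv2.inRange(g,(0,0,150),(40,110,255)); 
cv2.imwrite("pics/rel1c.png",cv2.resize(im[140:230,130:230],None,fx=6,fy=6,interpolation=cv2.INTER_CUBIC))
print(plane(C,(165,187),.113),plane(C,(40,193),.111))
```

```text
[0.58489236 0.05371775 0.113     ] [0.5525376  0.17499622 0.111     ]
```

View pics/rel1c.png

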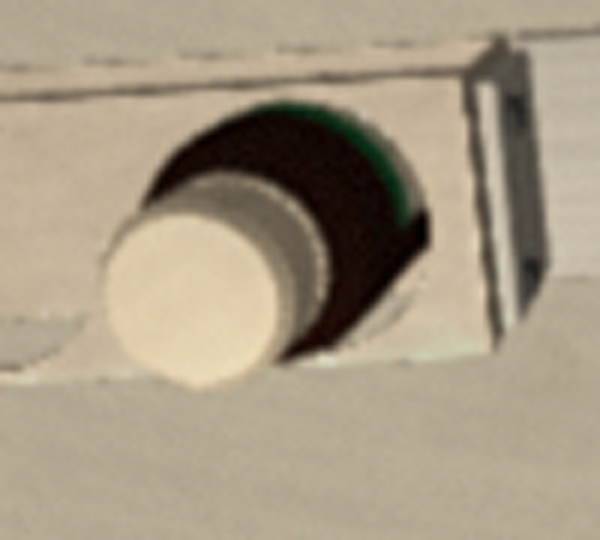

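{"fn": "drive_tool", "kwargs": {
  "moves": [0,0,9,-0.002,0.01,0,0,0,0,9,-0.002,0.01,0,0,0,0,9,-0.002,0.01,0,0,0,0,9,-0.002,0.01,0,0,0,0,9,-0.002,0.01,0,0]
}}

```text
t: 16.42
tool_pos: [0.5951, 0.014, 0.2381]
tool_rot: [-2.758, -1.502, 0.003]
contact_force: [0.4, 0.4, 0.1]
opening: 0.0854
```

{"fn": "drive_tool", "kwargs": {
  "moves": [0,0,9,-0.002,0.01,0,0,0,0,9,-0.002,0.01,0,0,0,0,9,-0.002,0.01,0,0,0,0,9,-0.002,0.01,0,0,0,0,8.8,-0.003,0.003,0,0]
}}

```text
t: 17.05
tool_pos: [0.5841, 0.0572, 0.2381]
tool_rot: [-1.976, -2.44, 0.002]
contact_force: [-0.5, -0.7, 0.8]
opening: 0.0855
```

{"fn": "drive_tool", "kwargs": {
  "moves": [0,0,0,0,0,-0.02,0,0,0,0,0,0,-0.02,0,0,0,0,0,0,0,0,0,0,0,0,0,0,0,0,0,0,0,0,0,0]
}}

```text
t: 17.68
tool_pos: [0.5854, 0.0566, 0.2004]
tool_rot: [1.984, 2.434, 0.001]
contact_force: [0.2, -0.0, 0.5]
opening: 0.0853
```

Run:
```python
from h import *
im,C,o=grab("wrist","bot1"); print(o['tool_pos'],o['q'],o['opening']);Rt=R.from_rotvec(o['tool_rot']).as_matrix(); print(np.degrees(np.arctan2(Rt[1,1],Rt[0,1])))
print(proj(C,(.587,.056,.113)))
```

```text
[0.58541626 0.05658214 0.2004001 ] [-3.01335799e-02 -1.43878324e-02  1.73295712e+00 -2.00065803e-05
  1.42152789e+00 -2.33427097e-01] 0.08534504836065458
11.648045321775944
[260.37045675 197.11467474]
```

View pics/bot1.png

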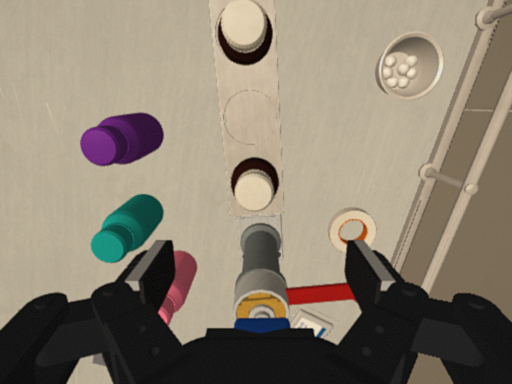

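Run:
```python
from h import *
im,C=load("bot1")
c=im[155:220,220:290]; cv2.imwrite("pics/bot1c.png",cv2.resize(c,None,fx=8,fy=8,interpolation=cv2.INTER_CUBIC))
for uv in [(254.5,191),(255,190.5)]: print(plane(C,uv,.113))
```

```text
[0.58116929 0.0602183  0.113     ]
[0.58148853 0.06072451 0.113     ]
```

View pics/bot1c.png

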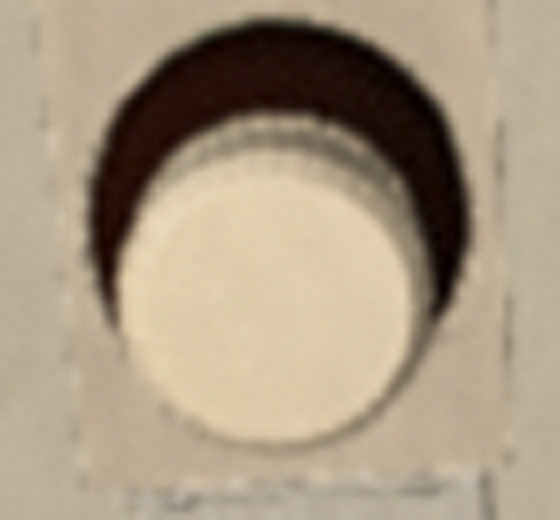

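Run:
```python
from h import *
for n,uv in[("rel1",(161.5,188.7)),("bot1",(252.75,192.6)),("lock1",(258.5,198.6))]:
    _,C=load(n); print(n,plane(C,uv,.141 if n=="lock1" else .113))
_,C=load("bot1")
# body/hole edges at rack top z=.06 & body top z=.091: left/right extents
for u in (220+90/8-.5,220+468/8-.5): print(plane(C,(u,155+215/8-.5),.075))
```

```text
rel1 [0.58245512 0.05687981 0.113     ]
bot1 [0.58002396 0.05856982 0.113     ]
lock1 [ 0.60568041 -0.03537015  0.141     ]
[0.55877998 0.05372252 0.075     ]
[0.60290415 0.06283202 0.075     ]
```

{"fn": "drive_tool", "kwargs": {
  "moves": [0,0,0,-0.004,0,-0.02,0,0,0,0,0,0,-0.035,0,0,0,0,0,0,-0.035,0,0,0,0,0,0,-0.03,0,0,0,0,0,0,-0.018,0]
}}

```text
t: 18.35
tool_pos: [0.579, 0.0567, 0.0585]
tool_rot: [-1.982, -2.433, 0.004]
contact_force: [0.8, -0.1, 0.1]
opening: 0.0858
```

{"fn": "drive_tool", "kwargs": {
  "moves": [0,0,0,0,0,0,0.2,0,0,0,0,0,0,0.35,0,0,0,0,0,0,0.6,0,0,0,0,0,0,0.8,0,0,0,0,0,0,1],
  "newtons": 50
}}

```text
t: 18.98
tool_pos: [0.5824, 0.0566, 0.0637]
tool_rot: [1.982, 2.434, 0.003]
contact_force: [-1.7, -0.2, 5.8]
opening: 0.0427
```

Run:
```python
from h import *
im,C,o=grab("wrist","bot2"); print(o['tool_pos'],o['q'],o['opening'],o['contact_force'])
```

```text
[0.58242522 0.05661609 0.06365464] [-3.02085138e-02  1.18493561e-01  1.83826498e+00 -7.04590566e-05
  1.18113250e+00 -2.33935719e-01] 0.04273019454952186 [-1.65793744 -0.18087403  5.81518047]
```

View pics/bot2.png

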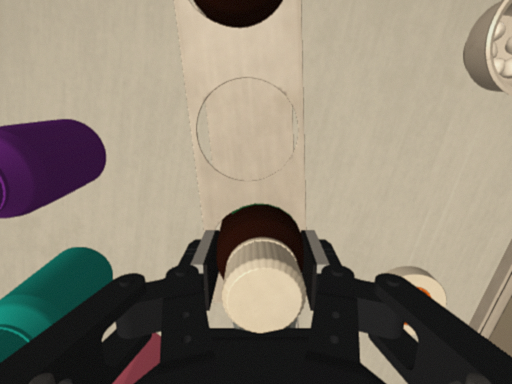

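{"fn": "drive_tool", "kwargs": {
  "moves": [0,0,0,0,0,0.01,1,0,0,0,0,0,0.015,1,0,0,0,0,0,0.02,1,0,0,0,0,0,0.025,1,0,0,0,0,0,0.025,1]
}}

```text
t: 19.65
tool_pos: [0.581, 0.0567, 0.1586]
tool_rot: [1.983, 2.435, 0.001]
contact_force: [0.6, 0.7, -0.8]
opening: 0.0423
```

Run:
```python
from h import *
im,C,o=grab("wrist","bot3"); print(o['tool_pos'],o['q'],o['opening'],o['contact_force'])
b=grab("side","bot3s")[0]
cv2.imwrite("pics/bot3c.png",cv2.resize(b[110:260,180:330,::-1],None,fx=4,fy=4,interpolation=cv2.INTER_CUBIC))
```

```text
[0.58104335 0.0566991  0.15862158] [-3.01903239e-02  1.02030960e-02  1.78018367e+00  4.57682327e-05
  1.35010196e+00 -2.33985073e-01] 0.04232845171864959 [ 0.61842183  0.73488901 -0.83405239]
```

View pics/bot3.png

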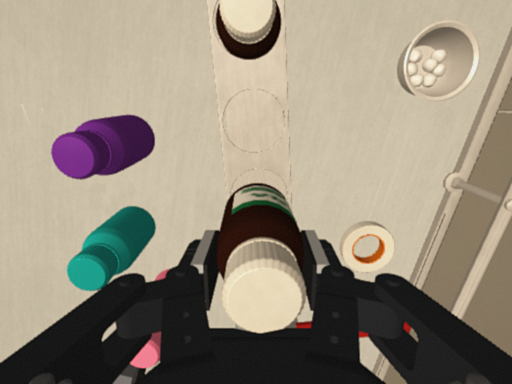

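View pics/bot3c.png

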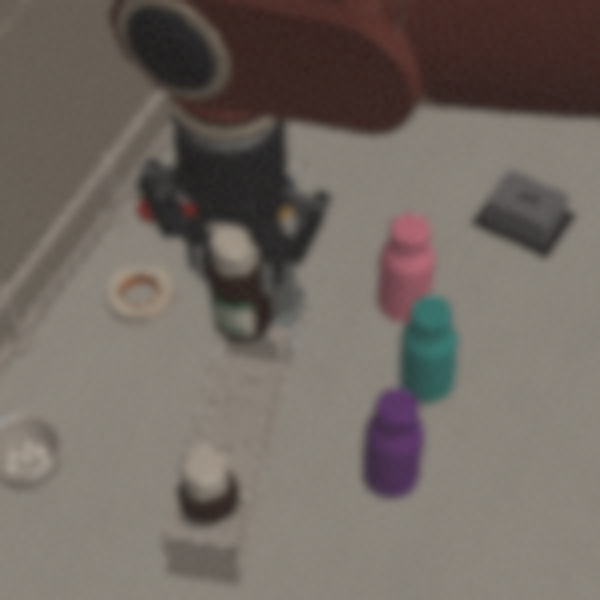

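{"fn": "drive_tool", "kwargs": {
  "moves": [0,0,0,0,0,0.025,1,0,0,0,0,0,0.035,1,0,0,0,0,0,0.04,1,0,0,0,0,0,0.04,1,0,0,0,0,0,0.03,1]
}}

```text
t: 20.38
tool_pos: [0.5809, 0.0567, 0.3281]
tool_rot: [1.983, 2.435, 0.001]
contact_force: [0.3, -0.6, -1.1]
opening: 0.0429
```

{"fn": "drive_tool", "kwargs": {
  "moves": [0,-6,0,0.008,0,0,1,0,-9,0,0.008,0,0,1,0,-9,0,0.008,0,0,1,0,-9,0,0.008,0,0,1,0,-9,0,0.008,0,0,1]
}}

```text
t: 21.0
tool_pos: [0.6206, 0.0567, 0.3263]
tool_rot: [1.58, 1.94, 0.61]
contact_force: [0.1, 0.6, -0.8]
opening: 0.0427
```

Run:
```python
from h import *
o=ctrl.get_obs(); print(o['tool_pos'],o['q'],o['opening'],o['contact_force']); print(R.from_rotvec(o['tool_rot']).as_matrix().round(3))
```

```text
[0.62061496 0.0566973  0.32632482] [-0.04055536 -0.43733299  2.0005386   0.03653286  0.8416492  -0.25808645] 0.04266629628511065 [ 0.06735803  0.64206315 -0.75156155]
[[-0.15   0.725  0.672]
 [ 0.979  0.202 -0.   ]
 [-0.136  0.659 -0.74 ]]
```

{"fn": "drive_tool", "kwargs": {
  "moves": [0,-8,0,0.012,0,0,1,0,-8,0,0.012,0,0,1,0,-7,0,0.01,0,0,1,0,-5,0,0.006,0,0,1,0,0,0,0,0,0,1]
}}

```text
t: 21.62
tool_pos: [0.6596, 0.0568, 0.322]
tool_rot: [1.287, 1.58, 0.895]
contact_force: [-0.9, 0.3, -1.2]
opening: 0.0427
```

{"fn": "drive_tool", "kwargs": {
  "moves": [0,0,0,0,0,0,1,0,0,0,0,0,0,1,0,0,0,0,0,0,1,0,0,0,0,0,0,1,0,0,0,0,0,0,1]
}}

```text
t: 22.25
tool_pos: [0.6609, 0.0567, 0.3266]
tool_rot: [1.282, 1.574, 0.898]
contact_force: [-0.7, 0.4, -1.1]
opening: 0.0424
```

Run:
```python
from h import *
im,C,o=grab("wrist","end1"); print(o['tool_pos'],o['q'],o['dq'].round(3),o['opening'],o['contact_force']); Rt=R.from_rotvec(o['tool_rot']).as_matrix();print(Rt.round(3),np.degrees(np.arccos(-Rt[2,2])))
b=grab("side","end1s")[0]
cv2.imwrite("pics/end1c.png",cv2.resize(b[60:260,140:340,::-1],None,fx=3,fy=3,interpolation=cv2.INTER_CUBIC))
b=grab("top","end1t")[0]
cv2.imwrite("pics/end1tc.png",cv2.resize(b[110:260,140:370,::-1],None,fx=3.4,fy=3.4,interpolation=cv2.INTER_CUBIC))
```

```text
[0.66088397 0.05667637 0.32662086] [-0.04415724 -0.46046396  2.20171691  0.22918367  0.18362716 -0.44432004] [-0.001 -0.     0.004  0.    -0.001 -0.001] 0.04242418494057498 [-0.72659309  0.36273782 -1.0598271 ]
[[-0.069  0.335  0.94 ]
 [ 0.979  0.202  0.   ]
 [-0.19   0.92  -0.342]] 69.99965409660454
```

View pics/end1.png

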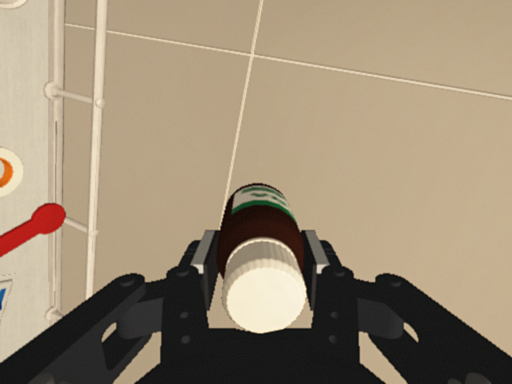

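View pics/end1c.png

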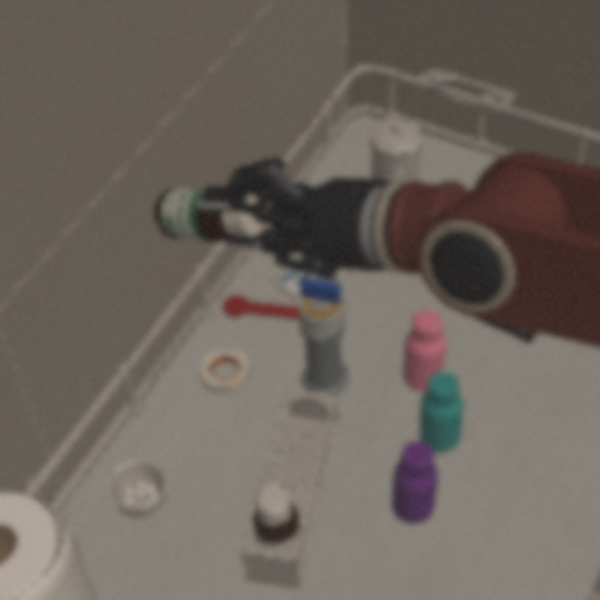

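View pics/end1tc.png

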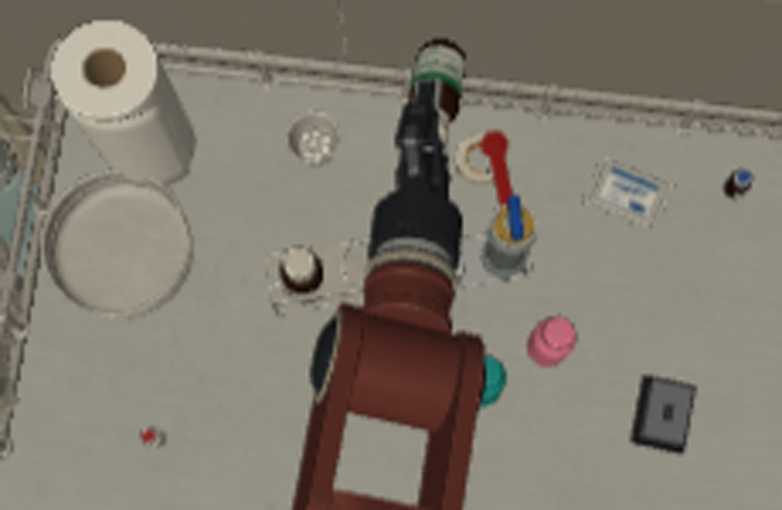

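Run:
```python
from station import ctrl
print(ctrl.finish_job()); o=ctrl.get_obs(); print(o['t'],o['tool_pos'],o['opening'],o['contact_force'])
```

```text
the job is handed in; nothing more can be done
None
the job is handed in; nothing more can be done
```

I took the key from its stand, pushed it fully into the lock and turned it clockwise. I left it in the slot, drew out the green-label bottle and tipped it. I handed the job in at about 22 s of the 72 s with the bottle still held; no verdict is reported.

**Lock:** The key stopped with about 8 N upward on the tool, at the height expected for a seated collar. The red bar measured about 84° (1.46 rad) from its starting angle, both before and after I let go of the key. The last top and side views show the key upright in the lock.

**Bottle:** The tool was tipped 70.0°, and the bottle was still in line with it in the wrist picture. Its middle was about 0.32 m above the worktop, worked out from the tool height rather than measured directly. Joint speeds were near zero, there was no sign of slip, and the views show it touching nothing but the fingers.

**Other things:** By eye in the last pictures, the other bottle and the bystanders are where they were. I did not measure them again.

**Disagreements:**
- Wrist-camera positions varied by 1–3 mm from view to view. I allowed for that when aligning the key and choosing the bottle grasp point.
- The opening read 42.4 mm on the 46 mm bottle, probably finger flex under the 50 N grip.

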